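# Load the sample carrier and hold it up level

### The job

Stand the squat canister and the slimmer oil bottle upright, side by side, in the empty wide well of the sample carrier, whose other well already holds three vials. Then pick the loaded carrier up by its handle bar and finish while still holding it, level and motionless, about 15 cm above the bench with all five containers standing in it. Leave the other things on the bench where they are and do not tip the carrier.

Things in the scene. Friction and masses are not known exactly. Their poses are not given: they have to be found in the camera images.
- carrier: Loose grey plastic carrier tray, 187 x 80 mm, about 0.28 kg. Origin: on its underside, straight below the handle bar; z up, y along the bar; its -x side, with the wide well, looks roughly to the robot at the start. Walls 3 mm thick, tops 14 mm above the underside. Narrow well (three vials): inner x +56.5 to +83.5, y -37 to +37 mm. Between the wells a solid bridge 14 mm high, under the handle.
- wide_well (a point): Centre of the floor of the empty wide well, 4 mm above the carrier's underside and 76 mm to the -x side of the handle; axes as the carrier's. Inside it is 44 mm (x) by 74 mm (y) and 10 mm deep.
- carrier_handle: The carrier's rigid, fixed handle: two flat straps, 16 mm wide in x, at y = +/-41.5 mm, up to 64 mm above the carrier's underside, and a black grip bar between them. Same frame as the carrier.
- handle_mid (a point): Centre of the handle bar, 58 mm above the carrier's underside; the bar is 80 mm long (y), 16 mm wide (x), 14 mm tall. The bar's underside is 37 mm above the bridge; the containers, 56 mm high when in their wells, stand no nearer than 54 mm to the bar's centre line in x. Grip it across x, at its middle; the loaded carrier's centre of mass lies within about 10 mm of it along the bar.
- canister_mid (a point): Closed round canister, black with a grey screw cap: 35 mm diameter up to 30 mm, cap 37 mm diameter above; 52 mm tall, 0.05 to 0.1 kg, standing loose. The point is its centre, 26 mm above its underside; z is its axis. Hold it by its upper half: fingertips lower than 12 mm above its underside would meet the well's wall.
- oil_bottle_mid (a point): Small round oil bottle, 50 mm tall: body 26 mm diameter up to 36 mm, cap 16 mm diameter above; 0.02 to 0.045 kg, standing loose. The point is its centre, 25 mm above its underside; z is its axis. Hold it with the fingertips at least 12 mm above its underside. One of bottle and canister starts left and the other right of the carrier's front.
- vial_0_mid (a point): Sample vial with blue cap, 24 mm diameter, 50 mm tall, standing in the narrow well; the point is its centre. Leave it there.
- vial_1_mid (a point): Sample vial with green cap, same size, in the middle of the narrow well; the point is its centre. Leave it there.
- vial_2_mid (a point): Sample vial with white cap, same size, in the narrow well; the point is its centre. Leave it there.
- eraser: Bystander: eraser, 19 x 42 x 12 mm, lying at the left front. Origin at its underside.
- cover_slips: Bystander: small flat box, 31 x 31 x 14 mm. Origin at its underside.
- forceps: Bystander: forceps lying near the front edge, 132 mm long in y, 9 mm high. Origin at its underside.
- tally_counter: Bystander: white hand counter, 29 x 42 x 45 mm, at the right. Origin at its underside.
- timer: Bystander: bench timer, 64 x 64 x 20 mm, at the right. Origin at its underside.
- petri_bench: Bystander: clear dish, 93 mm diameter, 15 mm high, at the left beside the lamp. Origin at its underside. Beside it, fixed, stands a microscope (about x 0.54 to 0.82, y 0.06 to 0.24 in the robot's frame, 350 mm tall, eyepieces at its front edge 290 to 350 mm up): keep arm and gripper clear of it, passing in front of it.
- dropper_1: Bystander: dropper bottle, 33 mm diameter, 106 mm tall, at the right rear. Origin at its underside.
There are look-alikes about, which are no part of the job. Leave any red look-alike of the part that bears canister_mid alone.

How it is judged:
On the way:
1. canister and oil bottle stand upright in the wide well, the carrier still on the bench with its vials (x of canister_mid in the frame of carrier between -0.091 and -0.061 m and y of canister_mid in the frame of carrier between -0.03 and 0.03 m and z of canister_mid in the frame of carrier between 0.02 and 0.036 m and angle between each of canister_mid, oil_bottle_mid's own z axis and vertical below 0.15 rad and x of oil_bottle_mid in the frame of carrier between -0.091 and -0.061 m and y of oil_bottle_mid in the frame of carrier between -0.03 and 0.03 m and z of oil_bottle_mid in the frame of carrier between 0.02 and 0.036 m and x of vial_0_mid in the frame of carrier between 0.06 and 0.08 m and y of vial_0_mid in the frame of carrier between -0.036 and 0.036 m and z of vial_0_mid in the frame of carrier between 0.02 and 0.036 m and x of vial_1_mid in the frame of carrier between 0.06 and 0.08 m and y of vial_1_mid in the frame of carrier between -0.036 and 0.036 m and z of vial_1_mid in the frame of carrier between 0.02 and 0.036 m and x of vial_2_mid in the frame of carrier between 0.06 and 0.08 m and y of vial_2_mid in the frame of carrier between -0.036 and 0.036 m and z of vial_2_mid in the frame of carrier between 0.02 and 0.036 m and height (world z) of carrier below 0.006 m), for 0.2 s.
At the end, for the whole second after the job is handed in: Fingers hold the carrier by its handle (over 2 N), underside 8 to 25 cm up, level within 0.12 rad, under 0.03 m/s and 0.15 rad/s; canister and oil bottle stand on the floor of the wide well (7 mm, 0.15 rad), the three vials stand in the narrow well (x of canister_mid in the frame of carrier between -0.091 and -0.061 m and y of canister_mid in the frame of carrier between -0.03 and 0.03 m and z of canister_mid in the frame of carrier between 0.02 and 0.036 m and angle between each of canister_mid, oil_bottle_mid's own z axis and vertical below 0.15 rad and x of oil_bottle_mid in the frame of carrier between -0.091 and -0.061 m and y of oil_bottle_mid in the frame of carrier between -0.03 and 0.03 m and z of oil_bottle_mid in the frame of carrier between 0.02 and 0.036 m and x of vial_0_mid in the frame of carrier between 0.06 and 0.08 m and y of vial_0_mid in the frame of carrier between -0.036 and 0.036 m and z of vial_0_mid in the frame of carrier between 0.02 and 0.036 m and x of vial_1_mid in the frame of carrier between 0.06 and 0.08 m and y of vial_1_mid in the frame of carrier between -0.036 and 0.036 m and z of vial_1_mid in the frame of carrier between 0.02 and 0.036 m and x of vial_2_mid in the frame of carrier between 0.06 and 0.08 m and y of vial_2_mid in the frame of carrier between -0.036 and 0.036 m and z of vial_2_mid in the frame of carrier between 0.02 and 0.036 m and height (world z) of carrier between 0.08 and 0.25 m and angle between carrier's own z axis and vertical below 0.12 rad and linear speed of carrier below 0.03 m/s and angular speed of carrier below 0.15 rad/s and contact force between the fingers and carrier_handle above 2 N); the arm keeps its last pose, push and grip.
It fails at once if a bystander is shifted by more than 30 mm (distance of any of eraser, cover_slips, forceps, tally_counter, timer, petri_bench, dropper_1 from where it was at the start of the episode above 0.03 m).
It fails at once if the carrier is tipped by more than 0.35 rad (20 degrees) (angle between carrier's own z axis and vertical above 0.35 rad).
It also fails if it takes over 58 s, if anything falls off the work surface, if the arm or the gripper's body presses on something with over 40 N, if the wrist force passes 120 N, or if a joint passes its speed limit or range.

### The arm

A 7-joint arm with a two-finger parallel gripper is mounted at the origin on a cart in front of the work surface, level with it; the furniture and walls round the work are solid. World frame = base frame: x ahead of the robot, y to its left, z up, the work surface at z = 0. Lengths are in m, angles in rad, forces in N, time in s.
With the tool pointing down it reaches from about 0.425 to 0.875 m from the base axis. Payload 4.7 kg.
Tool frame: the origin (TCP) lies midway between the tips of the shut fingers; the grasp point (between the pads) lies 19 mm behind it; z points along the fingers, y is the line along which they close (so a half turn about z gives the same grasp; the last joint's range is limited). The gripper opens to 87 mm and grips with 3 to 60 N. Pads are 19 mm wide; open, the fingers measure 117 mm over their backs; the gripper's body (75 mm by 190 mm) begins 51 mm behind the grasp point.
Start: joints at [1.22, 0.321, -0.07, 1.45, 0.023, 1.371, -0.057], TCP at [0.232, -0.607, 0.223] pointing down, gripper open.
Joint ranges: [-2.86, 2.86], [-0.3, 2.09], [-1.38, 1.24], [0.06, 2.45], [-1.56, 4.7], [0.09, 2.05], [-2.69, 2.69]. Speed limits (rad/s): [2.57, 2.57, 3.14, 3.14, 3.14, 3.14, 3.14].

### API

Orientations are given as a rotation vector (axis times angle).
In Python, from bench import ctrl, get_image, calibration gives the robot as it stands.
- The arm moves only by the tool apply_moves, never from a script. Its arguments are lists of equal length, an entry for each row: "dp": the shift along the tool's x, y, z in m, a list of three; "twist": the turn, a rotation vector about the tool's x, y, z in rad, a list of three; "fingers": the closure, from 0 (fully open) to 1 (shut). In form: {"dp": [[dx, dy, dz], ...], "twist": [[ax, ay, az], ...], "fingers": [fingers, ...]}. A call has 1 to 10 rows; each row shifts and turns the commanded pose from where the row before left it, along the tool's axes as they then stand; what a row does not reach is not made up. A row lasts 1/10 s, in which the tool goes at most 50 mm and 8.59 degrees, less where a joint would pass 70% of its speed; a pose out of reach is approached as far as the arm can. A call is refused whole if a number of a shift passes 0.05 or a number of a turn 0.15, either way. A call with a gripper value outside its range is refused whole. The fingers move at their own pace and stop on an object; "newtons" is the grip in N (left out, the last holds). Time passes only in rows, so rows that do not move let the fingers close. It gives the time, the measured TCP pose, the force, the opening and the grip force at its end, in the units of the state.
- ctrl.get_state(): the state, without advancing time (a new reading comes with each control period).
- get_image(name): name is "side" or "top"; returns the picture (420x560x3 uint8, red, green, blue); there is no depth.
- calibration(name): a dict with "fx", "fy", "cx", "cy" (pixels), "k1" (the pictures are not rectified: a ray, as slopes to the right and down, at radius r is drawn at 1 + k1 r^2 times it, then the intrinsics apply), "eye" and "attitude" of the camera in the world. Camera axes: x right, y up, looking along -z (the intrinsics and any distortion apply to the point x, -y, -z); pixel columns grow to the right and rows downward; lengths in m; the calibration is good to about 2 mm. A picture is of the moment at which its call begins. calibration takes no time and is no camera call.
- ctrl.close_job(): hands the job in; it is judged then, once.
The state is a dict: "time": time; "joint_positions": joint angles; "qd": joint speeds; "joint_torque": joint torques, N m; "position": TCP position; "tool_rot": TCP orientation; "ft_force": force on the tool from outside, world axes, zero at the start; "torque": the same for the moment, N m; "grip_width": opening from 0.0 (shut) to 1.0 (fully open); "grip_force": force on a finger pad.
Only numpy, scipy, OpenCV 4.12 (cv2) and the standard library are available. Lean on these libraries where they do the work, as an engineer would, in place of code of your own. Each camera call takes 0.05 s, during which the arm holds its last target. There are 200 camera calls.

## Working session

There is one attempt and no reset: what is moved stays moved. The work goes in short steps, Python scripts to look and compute and a tool call to move; the robot and the scene stay as the last step left them, time stands still between calls to the robot, and variables do not carry over. Pictures are saved under pics/ and viewed, at most 10 in all, crops included, and the job is handed in when it is done.

Besides the shell and the picture viewer there is one more tool, called after "Emit:" in YAML: its name, and indented under it one key for each argument. apply_moves: Moves the arm, as the interface text tells. Its arguments: {"type":"object","properties":{"dp":{"type":"array"},"twist":{"type":"array"},"fingers":{"type":"array"},"newtons":{"type":"number"}},"required":["dp","twist","fingers"]}

```bash
mkdir -p pics; ls; python3 - <<'E'
from bench import ctrl,get_image,calibration
import cv2
for n in("side","top"):
    cv2.imwrite(f"pics/{n}0.png",get_image(n)[:,:,::-1]); print(n,calibration(n))
print(ctrl.get_state())
E
```

```text
pics
side {'fx': 503.84787710314157, 'fy': 503.84787710314157, 'cx': 285.37706089439786, 'cy': 211.5203148463808, 'k1': -0.14539668468874292, 'eye': array([ 0.32182205, -1.17551611,  0.63079722]), 'attitude': array([ 1.08447849, -0.122313  , -0.17270631])}
top {'fx': 421.79676328184087, 'fy': 421.79676328184087, 'cx': 279.0331417276482, 'cy': 204.97732440218888, 'k1': -0.08601143244610515, 'eye': array([ 0.31567965, -0.11288146,  1.36314671]), 'attitude': array([ 0.14501738, -0.14035048, -1.5523865 ])}
{'time': 0.1, 'joint_positions': array([ 1.22011918,  0.3217379 , -0.07006489,  1.45153577,  0.02259516,
        1.37077654, -0.05692028]), 'qd': array([ 0.00016196, -0.00197812,  0.00022872, -0.00411202, -0.00211143,
        0.00121046, -0.00159569]), 'joint_torque': array([-1.14880149e-04, -4.92574453e+01, -4.05749604e-01, -3.13399172e+01,
       -6.42355392e-02,  3.94365995e-02,  8.11435962e-05]), 'position': array([ 0.23165613, -0.60680541,  0.22158649]), 'tool_rot': array([-3.08789022e+00, -5.69505033e-01,  6.18472784e-04]), 'ft_force': array([ 1.00918771, -0.81515333,  0.84114437]), 'torque': array([0.03262114, 0.03569792, 0.00261009]), 'grip_force': 0.0, 'grip_width': 0.9977221624265751}
```

View pics/top0.png

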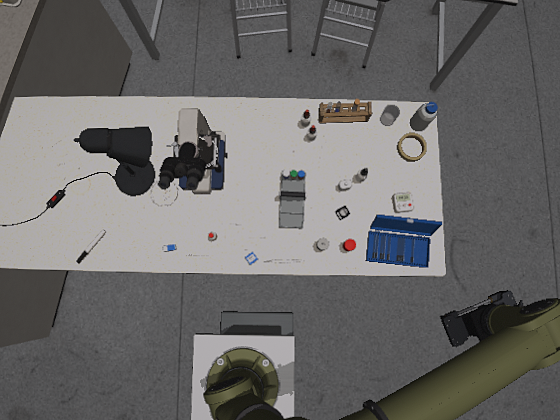

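View pics/side0.png

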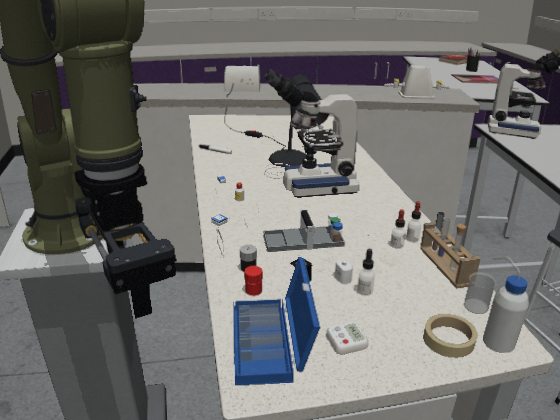

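The top view shows the carrier near (292,200), the canister with its grey cap at (322,244), and the red look-alike at (349,245). The oil bottle with a red cap is at (212,237). In the side view the canister is at (248,257), the bottle at (239,192) and the carrier at (305,237). I'll enlarge both.

```bash
cat > h.py <<'E'
import numpy as np, cv2
from scipy.spatial.transform import Rotation as R
from bench import ctrl,get_image,calibration
def pix(n,P):
    c=calibration(n); p=R.from_rotvec(c['attitude']).inv().apply(np.atleast_2d(P)-c['eye'])
    s=np.c_[p[:,0]/-p[:,2],-p[:,1]/-p[:,2]]; s=s*(1+c['k1']*(s**2).sum(1,keepdims=True))
    return s*[c['fx'],c['fy']]+[c['cx'],c['cy']]
def ray(n,u,v):
    c=calibration(n); d=(np.array([u,v])-[c['cx'],c['cy']])/[c['fx'],c['fy']]; s=d.copy()
    for _ in range(20): s=d/(1+c['k1']*(s@s))
    return c['eye'],R.from_rotvec(c['attitude']).apply([s[0],-s[1],-1])
def at(n,u,v,z):
    e,d=ray(n,u,v); return e+d*(z-e[2])/d[2]
def crop(img,x,y,w,h,k): return cv2.resize(img[y:y+h,x:x+w],None,fx=k,fy=k,interpolation=cv2.INTER_CUBIC)
E
python3 - <<'E'
from h import *
t=cv2.imread('pics/top0.png'); s=cv2.imread('pics/side0.png')
a=crop(t,200,160,160,100,5); cv2.imwrite('pics/tc.png',a)
b=crop(s,200,165,160,120,5); cv2.imwrite('pics/sc.png',b)
print(at('top',322,244,.05),at('top',212,236,.05),at('top',292,195,.058))
E
```

```text
[ 0.43553972 -0.24290143  0.05      ] [0.45574399 0.10130891 0.05      ] [ 0.58853    -0.14783319  0.058     ]
```

View pics/tc.png

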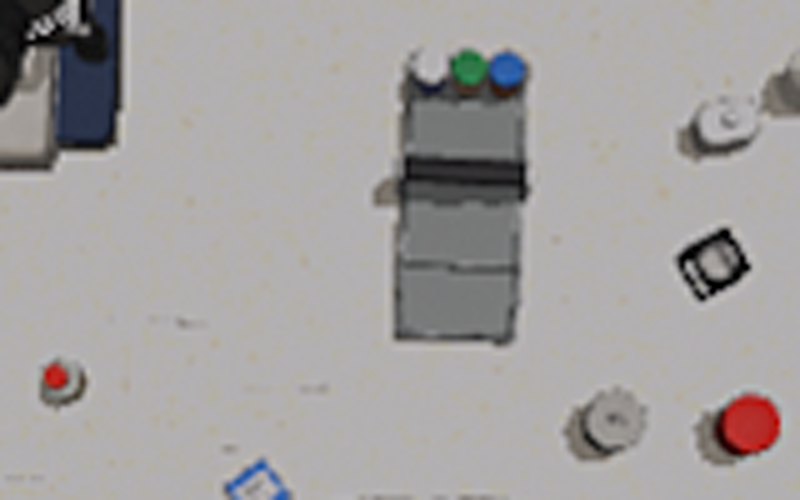

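View pics/sc.png

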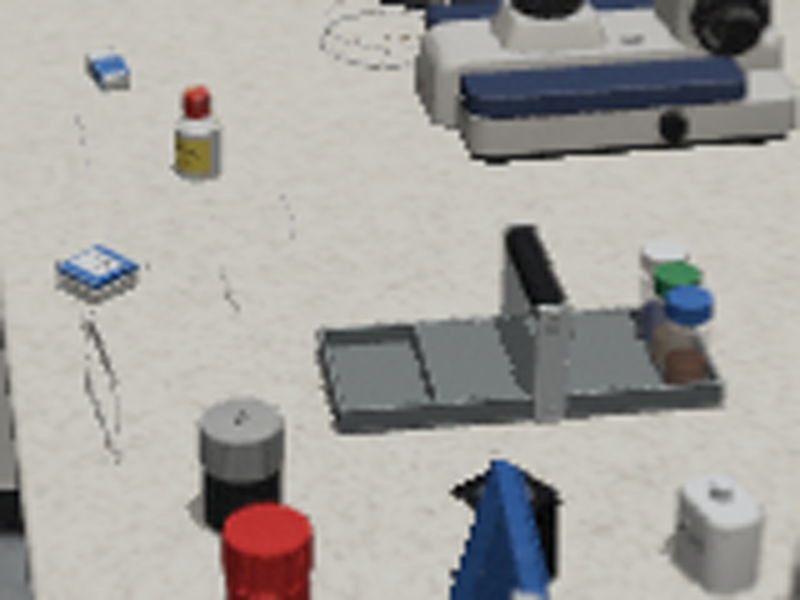

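```bash
cat >> h.py <<'E'
def obs(n,off,u,v,k=5): return n,(u+.5)/k-.5+off[0],(v+.5)/k-.5+off[1]
def tri(os,z):
    f=lambda p:np.concatenate([pix(n,[p[0],p[1],z])[0]-[u,v] for n,u,v in os])
    from scipy.optimize import least_squares
    r=least_squares(f,[.5,0]); return r.x,r.fun
E
python3 - <<'E'
from h import *
from scipy.optimize import least_squares
T=(200,160);S=(200,165)
for nm,a,b,z in(('can',(615,419),(241,416),.052),('bot',(56,377),(197,92),.05)):
    o=[obs('top',T,*a),obs('side',S,*b)]
    print(nm,[tri([q],z)[0].round(4) for q in o],tri(o,z))
pts=[('t',395,340,-.101,.04,.002),('t',515,343,-.101,-.04,.002),('s',320,333,-.101,.04,.014),('s',341,430,-.101,-.04,0),('s',720,400,.0865,-.04,0),
('s',720,383,.0865,-.04,.014),('t',404,157,.008,.0415,.064),('t',526,160,.008,-.0415,.064),('t',470,66,.07,0,.054),('t',395,262,-.054,.04,.014),('t',520,268,-.054,-.04,.014),('s',676,272,.07,0,.054)]
def W(p,q):
    c,s=np.cos(p[2]),np.sin(p[2]); return [p[0]+c*q[0]-s*q[1],p[1]+s*q[0]+c*q[1],q[2]]
def f(p): 
    r=[]
    for n,u,v,*q in pts:
        n,u,v=obs(*(('top',T) if n=='t' else ('side',S)),u,v); r+=list(pix(n,W(p,q))[0]-[u,v])
    return np.array(r)
r=least_squares(f,[.58,-.14,0],loss='soft_l1'); print(r.x,f(r.x).reshape(-1,2).round(2))
print('well',W(r.x,(-.076,0,0)), 'slots',W(r.x,(-.076,.015,0)),W(r.x,(-.076,-.015,0)))
q=ctrl.get_state(); print(R.from_rotvec(q['tool_rot']).as_matrix().round(3))
E
```

```text
can [array([ 0.4373, -0.2446]), array([ 0.4364, -0.2438])] (array([ 0.43665508, -0.24425854]), array([-0.10238946,  0.18962316,  0.14248591,  0.09781228]))
bot [array([0.4588, 0.1052]), array([0.4588, 0.1043])] (array([0.4588608 , 0.10504115]), array([ 0.05551764, -0.00898856, -0.01828924, -0.11555404]))
[ 0.5916878  -0.14875623 -0.03300231] [[-0.38 -0.19]
 [ 0.21  0.34]
 [-0.7  -1.36]
 [-0.48  1.11]
 [ 0.92  1.05]
 [ 1.33 -0.54]
 [-1.1  -0.45]
 [ 0.82  0.15]
 [-0.44  0.12]
 [ 0.29  0.55]
 [-0.05  0.49]
 [ 0.27 -0.42]]
well [np.float64(0.5157291876737821), np.float64(-0.14624851014480322), 0] slots [np.float64(0.5162241325208162), np.float64(-0.13125667804867855), 0] [np.float64(0.5152342428267479), np.float64(-0.1612403422409279), 0]
[[ 0.934  0.357 -0.001]
 [ 0.357 -0.934  0.002]
 [-0.    -0.002 -1.   ]]
```

Both views agree to about 1 mm on all three objects:

| Object | x (m) | y (m) | Yaw (rad) |
|---|---|---|---|
| Canister | 0.437 | -0.244 | – |
| Bottle | 0.459 | 0.105 | – |
| Carrier | 0.592 | -0.149 | -0.033 |

I'll turn the tool first so the fingers close along the carrier's x.

Emit:
apply_moves:
  dp:
    - [0, 0, 0]
    - [0, 0, 0]
    - [0, 0, 0]
    - [0, 0, 0]
    - [0, 0, 0]
    - [0, 0, 0]
    - [0, 0, 0]
    - [0, 0, 0]
    - [0, 0, 0]
  twist:
    - [0, 0, -0.1466]
    - [0, 0, -0.1466]
    - [0, 0, -0.1466]
    - [0, 0, -0.1466]
    - [0, 0, -0.1466]
    - [0, 0, -0.1466]
    - [0, 0, -0.1466]
    - [0, 0, -0.1466]
    - [0, 0, 0]
  fingers: [0, 0, 0, 0, 0, 0, 0, 0, 0]
  newtons: 15

```text
time: 1.0
position: [0.2317, -0.607, 0.2219]
tool_rot: [-2.257, -2.184, -0.001]
ft_force: [-0.2, 0.1, -0.7]
grip_width: 0.999
grip_force: 0.0
```

```bash
cat >> h.py <<'E'
def togo(x,y,z,az=None):
    s=ctrl.get_state(); M=R.from_rotvec(s['tool_rot']); m=M.as_matrix()
    print('t',round(s['time'],2),'pos',s['position'].round(4),'y-az',np.arctan2(m[1,1],m[0,1]).round(4),'z',m[:,2].round(4),'F',s['ft_force'].round(1),'w',round(s['grip_width']*.087,4),'gf',s['grip_force'],'q',s['joint_positions'].round(2))
    print('dp in tool',M.inv().apply(np.array([x,y,z])-s['position']).round(4))
E
python3 -c "
from h import *
togo(.4367,-.2443,.1)"
```

```text
t 1.0 pos [ 0.2317 -0.607   0.2219] y-az -0.0329 z [-3.e-04  1.e-03 -1.e+00] F [-0.2  0.1 -0.7] w 0.0869 gf 0.0 q [ 1.34  0.33 -0.22  1.45  0.07  1.37  1.08]
dp in tool [0.3691 0.193  0.1222]
```

Emit:
apply_moves:
  dp:
    - [0.02, 0.0103, 0]
    - [0.037, 0.0193, 0]
    - [0.037, 0.0193, 0]
    - [0.04, 0.021, 0]
    - [0.045, 0.0235, 0]
    - [0.045, 0.0235, 0]
    - [0.045, 0.0235, 0]
    - [0.045, 0.0235, 0]
    - [0.035, 0.0183, 0]
    - [0.02, 0.0108, 0]
  twist:
    - [0, 0, 0]
    - [0, 0, 0]
    - [0, 0, 0]
    - [0, 0, 0]
    - [0, 0, 0]
    - [0, 0, 0]
    - [0, 0, 0]
    - [0, 0, 0]
    - [0, 0, 0]
    - [0, 0, 0]
  fingers: [0, 0, 0, 0, 0, 0, 0, 0, 0, 0]

```text
time: 2.0
position: [0.4372, -0.2434, 0.2228]
tool_rot: [2.257, 2.185, 0.001]
ft_force: [0.2, -0.4, 0.4]
grip_width: 1.001
grip_force: 0.0
```

Emit:
apply_moves:
  dp:
    - [0, 0, 0.02]
    - [0, 0, 0.04]
    - [0, 0, 0.04]
    - [0, 0, 0.02]
    - [0, 0, 0]
    - [0, 0, 0]
  twist:
    - [0, 0, 0]
    - [0, 0, 0]
    - [0, 0, 0]
    - [0, 0, 0]
    - [0, 0, 0]
    - [0, 0, 0]
  fingers: [0, 0, 0, 0, 0, 0]

```text
time: 2.6
position: [0.4358, -0.2476, 0.103]
tool_rot: [2.26, 2.182, 0.0]
ft_force: [-0.3, -0.3, -0.0]
grip_width: 1.0
grip_force: 0.0
```

```bash
python3 -c "
from h import *
togo(.4367,-.2443,.017)
cv2.imwrite('pics/s1.png',crop(get_image('side')[:,:,::-1],190,150,160,120,5))"
```

```text
t 2.6 pos [ 0.4358 -0.2476  0.103 ] y-az -0.0351 z [ 2.e-04  1.e-04 -1.e+00] F [-0.3 -0.3 -0. ] w 0.087 gf 0.0 q [ 0.96  0.13 -0.53  1.94  0.08  1.08  0.37]
dp in tool [0.0033 0.0008 0.086 ]
```

View pics/s1.png

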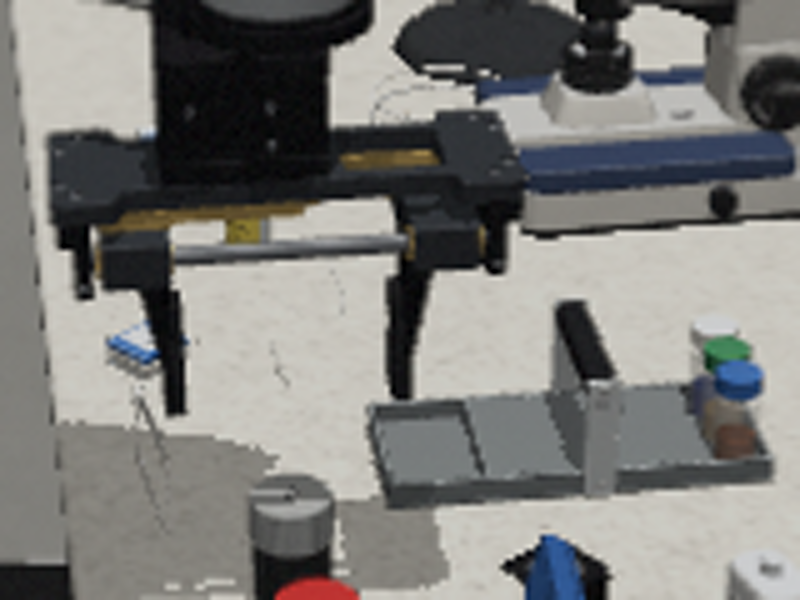

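The side crop shows the open fingers straddling the canister's line, with tips at (175,412) and (400,395) and the cap at (291,490). I'll descend.

Emit:
apply_moves:
  dp:
    - [0, 0, 0.02]
    - [0, 0, 0.03]
    - [0, 0, 0.02]
    - [0, 0, 0.01]
    - [0, 0, 0.005]
    - [0, 0, 0]
    - [0, 0, 0]
  twist:
    - [0, 0, 0]
    - [0, 0, 0]
    - [0, 0, 0]
    - [0, 0, 0]
    - [0, 0, 0]
    - [0, 0, 0]
    - [0, 0, 0]
  fingers: [0, 0, 0, 0, 0, 0, 0]

```text
time: 3.35
position: [0.4365, -0.2481, 0.0188]
tool_rot: [2.257, 2.182, 0.001]
ft_force: [0.3, -0.4, -0.4]
grip_width: 0.998
grip_force: 0.0
```

```bash
python3 -c "
from h import *
togo(.4367,-.2443,.017)"
```

```text
t 3.35 pos [ 0.4365 -0.2481  0.0188] y-az -0.0335 z [ 0.0018 -0.0013 -1.    ] F [ 0.3 -0.4 -0.4] w 0.0868 gf 0.0 q [ 0.93  0.25 -0.51  2.01  0.16  0.91  0.3 ]
dp in tool [0.0038 0.0001 0.0018]
```

Emit:
apply_moves:
  dp:
    - [0.004, 0, 0.001]
    - [0, 0, 0]
    - [0, 0, 0]
    - [0, 0, 0]
    - [0, 0, 0]
    - [0, 0, 0]
    - [0, 0, 0]
    - [0, 0, 0]
    - [0, 0, 0]
    - [0, 0, 0]
  twist:
    - [0, 0, 0]
    - [0, 0, 0]
    - [0, 0, 0]
    - [0, 0, 0]
    - [0, 0, 0]
    - [0, 0, 0]
    - [0, 0, 0]
    - [0, 0, 0]
    - [0, 0, 0]
    - [0, 0, 0]
  fingers: [0, 0, 1, 1, 1, 1, 1, 1, 1, 1]
  newtons: 15

```text
time: 4.35
position: [0.4358, -0.2436, 0.0166]
tool_rot: [2.258, 2.184, 0.0]
ft_force: [0.3, -0.1, 0.6]
grip_width: 0.42
grip_force: 15.0
```

```bash
python3 -c "
from h import *
togo(.4367,-.2443,.017)"
```

```text
t 4.35 pos [ 0.4358 -0.2436  0.0166] y-az -0.0332 z [ 4.e-04 -1.e-04 -1.e+00] F [ 0.3 -0.1  0.6] w 0.0365 gf 14.992798373568803 q [ 0.93  0.25 -0.52  2.02  0.16  0.91  0.3 ]
dp in tool [-0.0007  0.0009 -0.0004]
```

Emit:
apply_moves:
  dp:
    - [0, 0, -0.01]
    - [0, 0, -0.03]
    - [0, 0, -0.03]
    - [0, 0, -0.02]
    - [0.01, 0.0097, 0]
    - [0.03, 0.027, 0]
    - [0.03, 0.027, 0]
    - [0.014, 0.013, 0]
    - [0, 0, 0]
    - [0, 0, 0]
  twist:
    - [0, 0, 0]
    - [0, 0, 0]
    - [0, 0, 0]
    - [0, 0, 0]
    - [0, 0, 0]
    - [0, 0, 0]
    - [0, 0, 0]
    - [0, 0, 0]
    - [0, 0, 0]
    - [0, 0, 0]
  fingers: [1, 1, 1, 1, 1, 1, 1, 1, 1, 1]

```text
time: 5.35
position: [0.5148, -0.1622, 0.1067]
tool_rot: [-2.257, -2.185, 0.001]
ft_force: [-1.1, -0.1, -0.6]
grip_width: 0.421
grip_force: 15.0
```

```bash
python3 -c "
from h import *
togo(.5152,-.1622,.021)
cv2.imwrite('pics/s2.png',crop(get_image('side')[:,:,::-1],220,165,120,90,6))"
```

```text
t 5.35 pos [ 0.5148 -0.1622  0.1067] y-az -0.0323 z [-6.e-04 -5.e-04 -1.e+00] F [-1.1 -0.1 -0.6] w 0.0366 gf 14.991444427287206 q [ 0.8   0.23 -0.61  1.85  0.14  1.11  0.11]
dp in tool [0.0001 0.0005 0.0857]
```

View pics/s2.png

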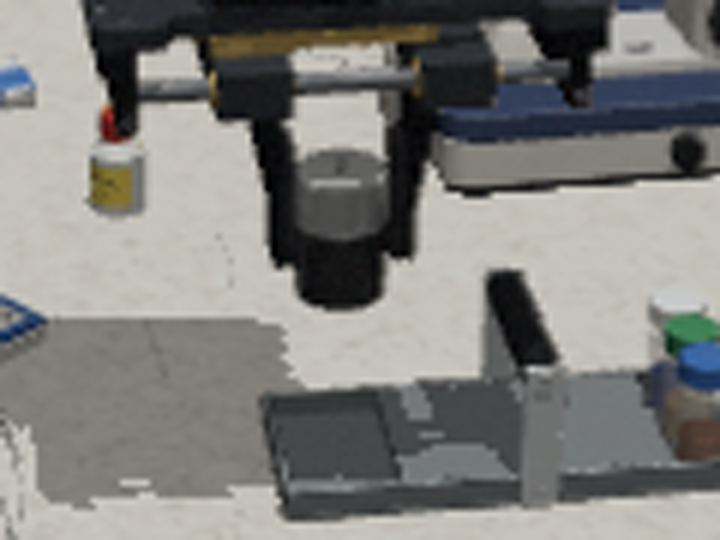

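The canister is held upright, with its cap top at crop (344,162), and the well is below at crop (265–400, 395–490). I'll check its held position.

```bash
python3 -c "
from h import *
o=obs('side',(220,165),344,160,6); print(tri([o],.142)[0])
yaw=-.033
def W(q): return [.5917+np.cos(yaw)*q[0]-np.sin(yaw)*q[1],-.1488+np.sin(yaw)*q[0]+np.cos(yaw)*q[1],q[2]]
for q in [(-.101,.04,.014),(-.101,-.04,0),(-.054,-.037,.014),(-.054,.037,.014),(.008,-.0435,0),(-.008,-.0435,0)]:
  print(q,((pix('side',W(q))[0]-[220,165]+.5)*6-.5).round(0))"
```

```text
[ 0.51650252 -0.15830761]
(-0.101, 0.04, 0.014) [260. 392.]
(-0.101, -0.04, 0) [286. 523.]
(-0.054, -0.037, 0.014) [404. 479.]
(-0.054, 0.037, 0.014) [374. 387.]
(0.008, -0.0435, 0) [561. 506.]
(-0.008, -0.0435, 0) [521. 509.]
```

Emit:
apply_moves:
  dp:
    - [0, 0, 0.02]
    - [0, 0, 0.025]
    - [0, 0, 0.015]
    - [0, 0, 0.008]
    - [0, 0, 0.006]
    - [0, 0, 0.005]
    - [0, 0, 0.003]
    - [0, 0, 0.002]
    - [0, 0, 0]
    - [0, 0, 0]
  twist:
    - [0, 0, 0]
    - [0, 0, 0]
    - [0, 0, 0]
    - [0, 0, 0]
    - [0, 0, 0]
    - [0, 0, 0]
    - [0, 0, 0]
    - [0, 0, 0]
    - [0, 0, 0]
    - [0, 0, 0]
  fingers: [1, 1, 1, 1, 1, 1, 1, 1, 1, 1]

```text
time: 6.4
position: [0.5153, -0.1622, 0.0228]
tool_rot: [2.257, 2.184, 0.0]
ft_force: [-0.7, 0.3, 0.4]
grip_width: 0.42
grip_force: 15.0
```

```bash
python3 -c "
from h import *
togo(.5152,-.1622,.021)
cv2.imwrite('pics/s3.png',crop(get_image('side')[:,:,::-1],220,165,120,90,6))"
```

```text
t 6.4 pos [ 0.5153 -0.1622  0.0228] y-az -0.033 z [ 5.e-04 -3.e-04 -1.e+00] F [-0.7  0.3  0.4] w 0.0365 gf 14.991625148104504 q [ 0.77  0.34 -0.58  1.92  0.23  0.95  0.05]
dp in tool [-0.     -0.0001  0.0018]
```

Emit:
apply_moves:
  dp:
    - [0, 0, 0.001]
    - [0, 0, 0.001]
    - [0, 0, 0]
    - [0, 0, 0]
    - [0, 0, 0]
    - [0, 0, 0]
    - [0, 0, 0]
  twist:
    - [0, 0, 0]
    - [0, 0, 0]
    - [0, 0, 0]
    - [0, 0, 0]
    - [0, 0, 0]
    - [0, 0, 0]
    - [0, 0, 0]
  fingers: [1, 1, 1, 0.3, 0.3, 0.3, 0.3]

```text
time: 7.15
position: [0.5151, -0.1621, 0.0206]
tool_rot: [2.258, 2.184, -0.0]
ft_force: [0.2, 0.2, -0.7]
grip_width: 0.663
grip_force: 0.0
```

Emit:
apply_moves:
  dp:
    - [0, 0, -0.01]
    - [0, 0, -0.02]
    - [0, 0, -0.03]
    - [0, 0, -0.04]
    - [0, 0, -0.04]
    - [0, 0, 0]
    - [0, 0, 0]
  twist:
    - [0, 0, 0]
    - [0, 0, 0]
    - [0, 0, 0]
    - [0, 0, 0]
    - [0, 0, 0]
    - [0, 0, 0]
    - [0, 0, 0]
  fingers: [0.3, 0.3, 0.3, 0.3, 0.3, 0.3, 0.3]

```text
time: 7.85
position: [0.5158, -0.1623, 0.1622]
tool_rot: [2.256, 2.182, 0.001]
ft_force: [0.1, -0.2, -1.2]
grip_width: 0.7
grip_force: 0.0
```

```bash
python3 -c "
from h import *
togo(.4588,.105,.15)
cv2.imwrite('pics/s4.png',crop(get_image('side')[:,:,::-1],220,165,120,90,6))"
```

```text
t 7.85 pos [ 0.5158 -0.1623  0.1622] y-az -0.0332 z [ 0.0026 -0.0017 -1.    ] F [ 0.1 -0.2 -1.2] w 0.0609 gf 0.0 q [ 0.82  0.17 -0.62  1.79  0.11  1.21  0.14]
dp in tool [ 0.2653 -0.0659  0.0116]
```

View pics/s4.png

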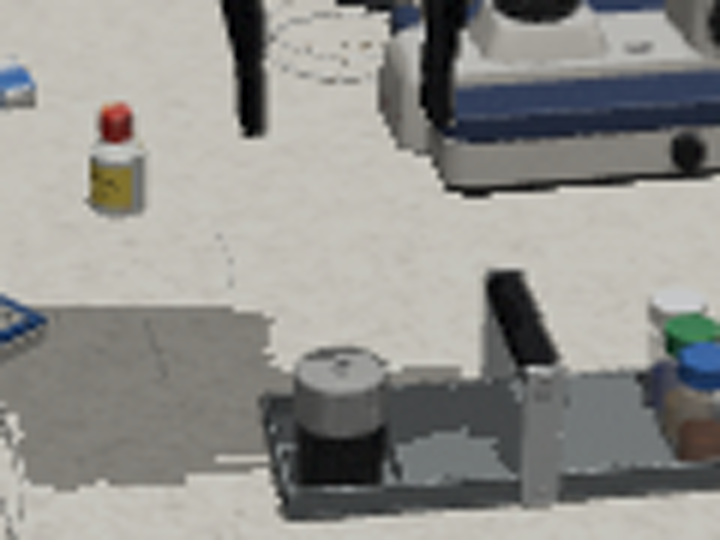

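The canister stands in the right half of the well at crop (342,415), and the carrier has not moved. For the bottle I'll turn the gripper across, so its body keeps clear of the microscope.

Emit:
apply_moves:
  dp:
    - [0, 0, 0]
    - [0, 0, 0]
    - [0, 0, 0]
    - [0, 0, 0]
    - [0, 0, 0]
    - [0, 0, 0]
    - [0, 0, 0]
    - [0, 0, 0]
    - [0, 0, 0]
    - [0, 0, 0]
  twist:
    - [0, 0, -0.145]
    - [0, 0, -0.145]
    - [0, 0, -0.145]
    - [0, 0, -0.145]
    - [0, 0, -0.145]
    - [0, 0, -0.145]
    - [0, 0, -0.145]
    - [0, 0, -0.145]
    - [0, 0, -0.145]
    - [0, 0, -0.145]
  fingers: [0.3, 0.3, 0.3, 0.3, 0.3, 0.3, 0.3, 0.3, 0.3, 0.3]

```text
time: 8.9
position: [0.5139, -0.1617, 0.1588]
tool_rot: [-0.232, -3.13, -0.002]
ft_force: [0.6, 0.3, 0.4]
grip_width: 0.703
grip_force: 0.0
```

```bash
python3 -c "
from h import *
togo(.4588,.105,.15);togo(.4588,-.16,.15)"
```

```text
t 8.9 pos [ 0.5139 -0.1617  0.1588] y-az 1.423 z [-0.0029  0.0015 -1.    ] F [0.6 0.3 0.4] w 0.0611 gf 0.0 q [ 0.95  0.2  -0.77  1.79  0.14  1.22  1.56]
dp in tool [0.0937 0.2557 0.0094]
t 8.9 pos [ 0.5139 -0.1617  0.1588] y-az 1.423 z [-0.0029  0.0015 -1.    ] F [0.6 0.3 0.4] w 0.0611 gf 0.0 q [ 0.95  0.2  -0.77  1.79  0.14  1.22  1.56]
dp in tool [ 0.0547 -0.0064  0.009 ]
```

Emit:
apply_moves:
  dp:
    - [0.018, 0, 0]
    - [0.018, 0, 0]
    - [0.018, 0.01, 0]
    - [0.0057, 0.03, 0]
    - [0.0057, 0.04, 0]
    - [0.0057, 0.045, 0]
    - [0.0057, 0.045, 0]
    - [0.0057, 0.04, 0]
    - [0.0057, 0.03, 0]
    - [0.0055, 0.0157, 0]
  twist:
    - [0, 0, 0]
    - [0, 0, 0]
    - [0, 0, 0]
    - [0, 0, 0]
    - [0, 0, 0]
    - [0, 0, 0]
    - [0, 0, 0]
    - [0, 0, 0]
    - [0, 0, 0]
    - [0, 0, 0]
  fingers: [0.3, 0.3, 0.3, 0.3, 0.3, 0.3, 0.3, 0.3, 0.3, 0.3]

```text
time: 9.9
position: [0.4602, 0.1082, 0.1594]
tool_rot: [-0.235, -3.13, -0.002]
ft_force: [-0.0, -0.6, -0.1]
grip_width: 0.698
grip_force: 0.0
```

Emit:
apply_moves:
  dp:
    - [0, 0, 0.02]
    - [0, 0, 0.03]
    - [0, 0, 0.02]
    - [0, 0, 0]
    - [0, 0, 0]
  twist:
    - [0, 0, 0]
    - [0, 0, 0]
    - [0, 0, 0]
    - [0, 0, 0]
    - [0, 0, 0]
  fingers: [0.3, 0.3, 0.3, 0.3, 0.3]

```text
time: 10.4
position: [0.4609, 0.1051, 0.09]
tool_rot: [-0.241, -3.13, -0.001]
ft_force: [0.3, 0.1, -0.4]
grip_width: 0.699
grip_force: 0.0
```

```bash
python3 -c "
from h import *
togo(.4588,.105,.014)
cv2.imwrite('pics/s5.png',crop(get_image('side')[:,:,::-1],180,120,120,90,6))"
```

```text
t 10.4 pos [0.4609 0.1051 0.09  ] y-az 1.4173 z [-2.2e-03  7.0e-04 -1.0e+00] F [ 0.3  0.1 -0.4] w 0.0608 gf 0.0 q [ 0.7   0.16 -1.03  2.01  0.15  1.06  1.02]
dp in tool [ 0.0019 -0.0004  0.076 ]
```

View pics/s5.png

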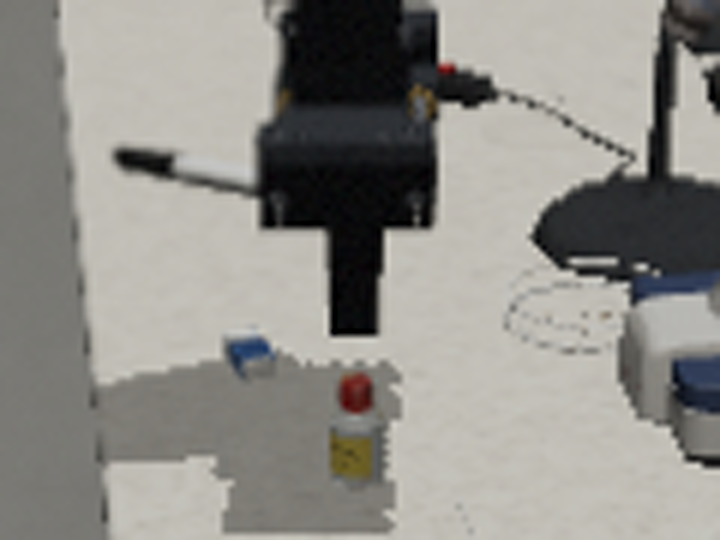

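The finger at crop (354,330) hangs directly above the bottle at (356,430), clear of the microscope. I'll go down and close.

Emit:
apply_moves:
  dp:
    - [0.001, 0, 0.02]
    - [0, 0, 0.025]
    - [0, 0, 0.017]
    - [0, 0, 0.009]
    - [0, 0, 0.005]
    - [0, 0, 0]
    - [0, 0, 0]
  twist:
    - [0, 0, 0]
    - [0, 0, 0]
    - [0, 0, 0]
    - [0, 0, 0]
    - [0, 0, 0]
    - [0, 0, 0]
    - [0, 0, 0]
  fingers: [0.3, 0.3, 0.3, 0.3, 0.3, 0.3, 0.3]

```text
time: 11.15
position: [0.4615, 0.1052, 0.0154]
tool_rot: [0.242, 3.131, 0.0]
ft_force: [0.2, -0.4, 0.3]
grip_width: 0.702
grip_force: 0.0
```

Emit:
apply_moves:
  dp:
    - [0, 0, 0]
    - [0, 0, 0]
    - [0, 0, 0]
    - [0, 0, 0]
    - [0, 0, 0]
    - [0, 0, 0]
    - [0, 0, 0]
    - [0, 0, 0]
  twist:
    - [0, 0, 0]
    - [0, 0, 0]
    - [0, 0, 0]
    - [0, 0, 0]
    - [0, 0, 0]
    - [0, 0, 0]
    - [0, 0, 0]
    - [0, 0, 0]
  fingers: [1, 1, 1, 1, 1, 1, 1, 1]
  newtons: 10

```text
time: 11.95
position: [0.4608, 0.1052, 0.0146]
tool_rot: [0.241, 3.132, 0.0]
ft_force: [-0.2, 0.9, 1.7]
grip_width: 0.292
grip_force: 10.0
```

```bash
python3 -c "
from h import *
togo(.4588,.105,.014)"
```

```text
t 11.95 pos [0.4608 0.1052 0.0146] y-az 1.4169 z [ 2.e-04  0.e+00 -1.e+00] F [-0.2  0.9  1.7] w 0.0254 gf 10.038553116610274 q [ 0.6   0.3  -0.97  2.07  0.31  0.92  0.89]
dp in tool [ 0.002  -0.0005  0.0006]
```

Emit:
apply_moves:
  dp:
    - [0, 0, -0.01]
    - [0, 0, -0.03]
    - [0, 0, -0.04]
    - [0, 0, -0.03]
    - [0, 0, -0.01]
    - [0, 0, 0]
  twist:
    - [0, 0, 0]
    - [0, 0, 0]
    - [0, 0, 0]
    - [0, 0, 0]
    - [0, 0, 0]
    - [0, 0, 0]
  fingers: [1, 1, 1, 1, 1, 1]

```text
time: 12.55
position: [0.4618, 0.1049, 0.136]
tool_rot: [0.242, 3.129, -0.002]
ft_force: [0.8, -0.4, -1.1]
grip_width: 0.287
grip_force: 10.0
```

Emit:
apply_moves:
  dp:
    - [-0.0035, -0.022, 0]
    - [-0.0065, -0.042, 0]
    - [-0.0065, -0.042, 0]
    - [-0.0065, -0.042, 0]
    - [-0.0065, -0.04, 0]
    - [-0.0123, -0.02, 0]
    - [-0.0193, -0.0067, 0]
    - [-0.0193, -0.0035, 0]
    - [-0.0099, -0.002, 0]
    - [0, 0, 0]
  twist:
    - [0, 0, 0]
    - [0, 0, 0]
    - [0, 0, 0]
    - [0, 0, 0]
    - [0, 0, 0]
    - [0, 0, 0]
    - [0, 0, 0]
    - [0, 0, 0]
    - [0, 0, 0]
    - [0, 0, 0]
  fingers: [1, 1, 1, 1, 1, 1, 1, 1, 1, 1]

```text
time: 13.55
position: [0.5161, -0.126, 0.133]
tool_rot: [-0.241, -3.13, -0.004]
ft_force: [0.1, 0.3, 0.0]
grip_width: 0.291
grip_force: 10.0
```

Emit:
apply_moves:
  dp:
    - [0, 0, 0]
    - [0, 0, 0]
    - [0, 0, 0]
    - [0, 0, 0]
    - [0, 0, 0]
    - [0, 0, 0]
    - [0, 0, 0]
    - [0, 0, 0]
    - [0, 0, 0]
    - [0, 0, 0]
  twist:
    - [0, 0, 0.145]
    - [0, 0, 0.145]
    - [0, 0, 0.145]
    - [0, 0, 0.145]
    - [0, 0, 0.145]
    - [0, 0, 0.145]
    - [0, 0, 0.145]
    - [0, 0, 0.145]
    - [0, 0, 0.145]
    - [0, 0, 0.145]
  fingers: [1, 1, 1, 1, 1, 1, 1, 1, 1, 1]

```text
time: 14.55
position: [0.5148, -0.1255, 0.1339]
tool_rot: [-2.262, -2.178, 0.002]
ft_force: [-0.9, -0.4, -0.2]
grip_width: 0.289
grip_force: 10.0
```

Emit:
apply_moves:
  dp:
    - [0, 0, 0.015]
    - [0, 0, 0.015]
    - [0, 0, 0]
    - [0, 0, 0]
  twist:
    - [0, 0, 0]
    - [0, 0, 0]
    - [0, 0, 0]
    - [0, 0, 0]
  fingers: [1, 1, 1, 1]

```text
time: 14.95
position: [0.5152, -0.126, 0.1034]
tool_rot: [-2.254, -2.185, 0.001]
ft_force: [-0.1, 0.8, 0.4]
grip_width: 0.293
grip_force: 10.0
```

```bash
python3 -c "
from h import *
togo(.5164,-.1263,.02)
cv2.imwrite('pics/s6.png',crop(get_image('side')[:,:,::-1],220,165,120,90,6))"
```

```text
t 14.95 pos [ 0.5152 -0.126   0.1034] y-az -0.0314 z [-0.0022  0.001  -1.    ] F [-0.1  0.8  0.4] w 0.0255 gf 10.036545022157952 q [ 0.79  0.22 -0.67  1.87  0.15  1.1   0.04]
dp in tool [-0.0004  0.0014  0.0834]
```

View pics/s6.png

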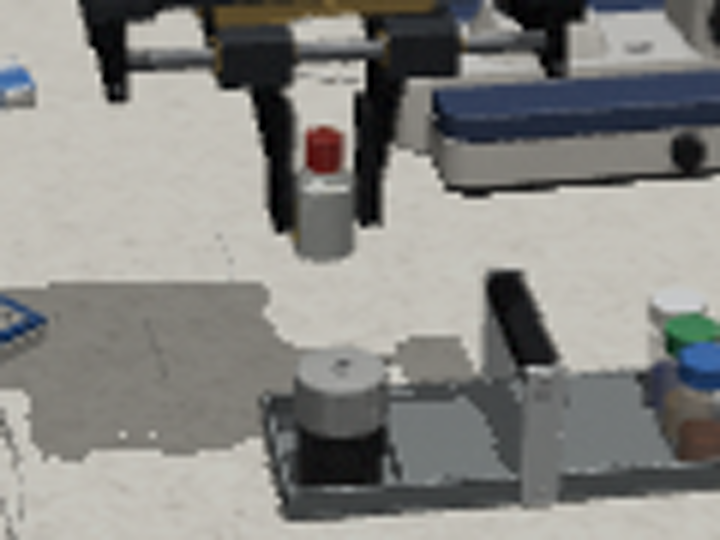

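The bottle is held upright at crop (325,195), with the canister in the well at (342,415). I'll check the gap between the two.

```bash
python3 -c "
from h import *
print('can',tri([obs('side',(220,165),342,362,6)],.056)[0],'bot',tri([obs('side',(220,165),324,131,6)],.139)[0])"
```

```text
can [ 0.51580519 -0.16088344] bot [ 0.5149159  -0.12480081]
```

Emit:
apply_moves:
  dp:
    - [-0.0005, 0.001, 0.02]
    - [0, 0, 0.025]
    - [0, 0, 0.015]
    - [0, 0, 0.008]
    - [0, 0, 0.005]
    - [0, 0, 0.004]
    - [0, 0, 0.003]
    - [0, 0, 0.002]
    - [0, 0, 0]
    - [0, 0, 0]
  twist:
    - [0, 0, 0]
    - [0, 0, 0]
    - [0, 0, 0]
    - [0, 0, 0]
    - [0, 0, 0]
    - [0, 0, 0]
    - [0, 0, 0]
    - [0, 0, 0]
    - [0, 0, 0]
    - [0, 0, 0]
  fingers: [1, 1, 1, 1, 1, 1, 1, 1, 1, 1]

```text
time: 16.0
position: [0.5174, -0.127, 0.0229]
tool_rot: [2.258, 2.184, 0.0]
ft_force: [-0.4, -0.5, -0.6]
grip_width: 0.291
grip_force: 10.0
```

```bash
python3 -c "
from h import *
togo(.5164,-.1263,.0186)"
```

```text
t 16.0 pos [ 0.5174 -0.127   0.0229] y-az -0.0332 z [ 5.e-04 -3.e-04 -1.e+00] F [-0.4 -0.5 -0.6] w 0.0253 gf 10.036645374493673 q [ 0.75  0.33 -0.64  1.93  0.24  0.95 -0.03]
dp in tool [ 0.0007 -0.001   0.0043]
```

Emit:
apply_moves:
  dp:
    - [0, 0, 0.002]
    - [0, 0, 0.0015]
    - [0, 0, 0]
    - [0, 0, 0]
    - [0, 0, 0]
    - [0, 0, 0]
    - [0, 0, 0]
    - [0, 0, 0]
  twist:
    - [0, 0, 0]
    - [0, 0, 0]
    - [0, 0, 0]
    - [0, 0, 0]
    - [0, 0, 0]
    - [0, 0, 0]
    - [0, 0, 0]
    - [0, 0, 0]
  fingers: [1, 1, 1, 0.4, 0.4, 0.4, 0.4, 0.4]

```text
time: 16.8
position: [0.5172, -0.1269, 0.0191]
tool_rot: [2.258, 2.184, -0.0]
ft_force: [0.2, 0.3, -0.6]
grip_width: 0.585
grip_force: 0.0
```

Emit:
apply_moves:
  dp:
    - [0, 0, -0.01]
    - [0, 0, -0.02]
    - [0, 0, -0.03]
    - [0, 0, -0.04]
    - [0, 0, -0.04]
    - [0, 0, 0]
    - [0, 0, 0]
  twist:
    - [0, 0, 0]
    - [0, 0, 0]
    - [0, 0, 0]
    - [0, 0, 0]
    - [0, 0, 0]
    - [0, 0, 0]
    - [0, 0, 0]
  fingers: [0.4, 0.4, 0.4, 0.4, 0.4, 0.4, 0.4]

```text
time: 17.5
position: [0.5179, -0.1271, 0.1607]
tool_rot: [2.256, 2.182, 0.001]
ft_force: [-0.1, -0.3, -1.4]
grip_width: 0.6
grip_force: 0.0
```

```bash
python3 -c "
from h import *
togo(.5917,-.1488,.16)
cv2.imwrite('pics/s7.png',crop(get_image('side')[:,:,::-1],240,180,120,90,6))"
```

```text
t 17.5 pos [ 0.5179 -0.1271  0.1607] y-az -0.0332 z [ 0.0026 -0.0017 -1.    ] F [-0.1 -0.3 -1.4] w 0.0522 gf 0.0 q [ 0.81  0.16 -0.68  1.81  0.11  1.21  0.07]
dp in tool [-0.0192  0.0745  0.0009]
```

View pics/s7.png

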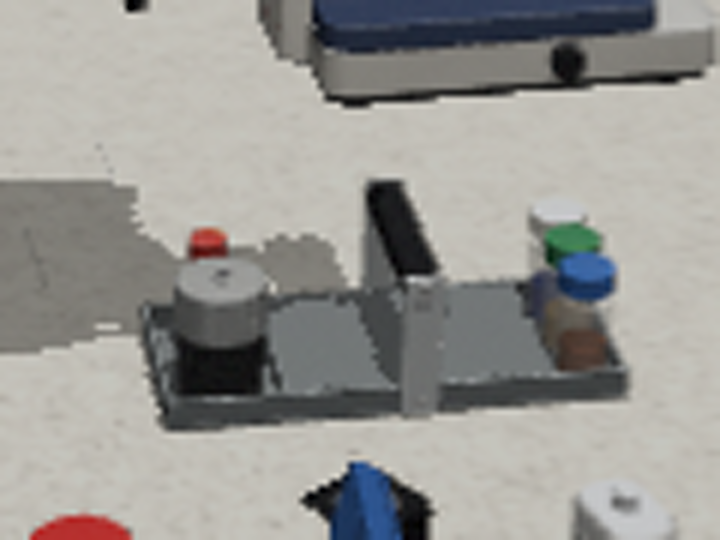

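All five containers stand in the carrier: the bottle's red cap is at crop (208,240), the canister at (220,330), and the bar's top spans (370–437, 182–274). I'll verify this numerically before gripping the bar.

```bash
python3 -c "
from h import *
o=(240,180)
print('bot',tri([obs('side',o,208,235,6)],.054)[0],'can',tri([obs('side',o,223,273,6)],.056)[0],'bar',tri([obs('side',o,405,228,6)],.065)[0])
for u,v in((370,183),(400,181),(412,276),(437,273)): print(tri([obs('side',o,u,v,6)],.065)[0].round(4))"
```

```text
bot [ 0.51657643 -0.12638175] can [ 0.51604179 -0.16174092] bar [ 0.59073222 -0.15418266]
[ 0.5858 -0.114 ]
[ 0.5983 -0.1144]
[ 0.5841 -0.1926]
[ 0.5942 -0.192 ]
```

Emit:
apply_moves:
  dp:
    - [-0.003, 0.01, 0]
    - [-0.0074, 0.027, 0]
    - [-0.007, 0.025, 0]
    - [-0.003, 0.012, 0]
    - [0, 0, 0.02]
    - [0, 0, 0.03]
    - [0, 0, 0.02]
    - [0, 0, 0]
    - [0, 0, 0]
  twist:
    - [0, 0, 0]
    - [0, 0, 0]
    - [0, 0, 0]
    - [0, 0, 0]
    - [0, 0, 0]
    - [0, 0, 0]
    - [0, 0, 0]
    - [0, 0, 0]
    - [0, 0, 0]
  fingers: [0.4, 0.4, 0.4, 0.4, 0.4, 0.4, 0.4, 0.4, 0.4]

```text
time: 18.45
position: [0.5903, -0.1495, 0.0881]
tool_rot: [-2.256, -2.183, 0.001]
ft_force: [-0.0, 0.8, 0.4]
grip_width: 0.6
grip_force: 0.0
```

```bash
python3 -c "
from h import *
togo(.5912,-.150,.0395)"
```

```text
t 18.45 pos [ 0.5903 -0.1495  0.0881] y-az -0.033 z [-0.0017  0.0012 -1.    ] F [-0.   0.8  0.4] w 0.0522 gf 0.0 q [ 0.72  0.41 -0.64  1.69  0.26  1.13 -0.02]
dp in tool [-0.0005  0.001   0.0486]
```

Emit:
apply_moves:
  dp:
    - [0, 0.001, 0.015]
    - [0, 0, 0.015]
    - [0, 0, 0.01]
    - [0, 0, 0.005]
    - [0, 0, 0.003]
    - [0, 0, 0]
    - [0, 0, 0]
  twist:
    - [0, 0, 0]
    - [0, 0, 0]
    - [0, 0, 0]
    - [0, 0, 0]
    - [0, 0, 0]
    - [0, 0, 0]
    - [0, 0, 0]
  fingers: [0.4, 0.4, 0.4, 0.4, 0.4, 0.4, 0.4]

```text
time: 19.15
position: [0.5918, -0.1498, 0.0415]
tool_rot: [2.257, 2.184, 0.0]
ft_force: [-1.0, 0.5, 0.4]
grip_width: 0.601
grip_force: 0.0
```

```bash
python3 -c "
from h import *
togo(.5912,-.150,.0395)"
```

```text
t 19.15 pos [ 0.5918 -0.1498  0.0415] y-az -0.0332 z [ 7.e-04 -3.e-04 -1.e+00] F [-1.   0.5  0.4] w 0.0523 gf 0.0 q [ 0.71  0.46 -0.62  1.73  0.3   1.05 -0.05]
dp in tool [-0.0002 -0.0006  0.002 ]
```

Emit:
apply_moves:
  dp:
    - [0, 0, 0.002]
    - [0, 0, 0]
    - [0, 0, 0]
    - [0, 0, 0]
    - [0, 0, 0]
    - [0, 0, 0]
    - [0, 0, 0]
    - [0, 0, 0]
  twist:
    - [0, 0, 0]
    - [0, 0, 0]
    - [0, 0, 0]
    - [0, 0, 0]
    - [0, 0, 0]
    - [0, 0, 0]
    - [0, 0, 0]
    - [0, 0, 0]
  fingers: [0.4, 0.6, 0.7, 0.75, 0.8, 0.85, 1, 1]
  newtons: 10

```text
time: 19.95
position: [0.5917, -0.1498, 0.0391]
tool_rot: [2.258, 2.184, 0.001]
ft_force: [1.2, -0.9, -0.1]
grip_width: 0.183
grip_force: 10.0
```

Emit:
apply_moves:
  dp:
    - [0, 0, 0]
    - [0, 0, 0]
    - [0, 0, 0]
    - [0, 0, 0]
    - [0, 0, 0]
  twist:
    - [0, 0, 0]
    - [0, 0, 0]
    - [0, 0, 0]
    - [0, 0, 0]
    - [0, 0, 0]
  fingers: [1, 1, 1, 1, 1]
  newtons: 50

```text
time: 20.45
position: [0.5918, -0.1498, 0.0391]
tool_rot: [2.258, 2.184, 0.001]
ft_force: [2.9, -0.5, -2.0]
grip_width: 0.174
grip_force: 50.0
```

```bash
python3 -c "
from h import *
togo(.5912,-.150,.0395)
print(ctrl.get_state()['torque'])"
```

```text
t 20.45 pos [ 0.5918 -0.1498  0.0391] y-az -0.0331 z [ 7.e-04 -0.e+00 -1.e+00] F [ 2.9 -0.5 -2. ] w 0.0151 gf 49.9958504922688 q [ 0.7   0.46 -0.62  1.73  0.3   1.04 -0.05]
dp in tool [-0.0003 -0.0005 -0.0004]
[ 0.00580335 -0.49271453 -0.02864828]
```

Gripped at 15 mm opening with 50 N. I'll lift a little first, then the rest of the way, smoothly.

Emit:
apply_moves:
  dp:
    - [0, 0, -0.002]
    - [0, 0, -0.003]
    - [0, 0, -0.005]
    - [0, 0, -0.007]
    - [0, 0, -0.007]
    - [0, 0, -0.004]
    - [0, 0, -0.002]
    - [0, 0, 0]
    - [0, 0, 0]
  twist:
    - [0, 0, 0]
    - [0, 0, 0]
    - [0, 0, 0]
    - [0, 0, 0]
    - [0, 0, 0]
    - [0, 0, 0]
    - [0, 0, 0]
    - [0, 0, 0]
    - [0, 0, 0]
  fingers: [1, 1, 1, 1, 1, 1, 1, 1, 1]

```text
time: 21.35
position: [0.5912, -0.1498, 0.0689]
tool_rot: [-2.258, -2.184, 0.0]
ft_force: [-0.1, 0.3, -4.6]
grip_width: 0.178
grip_force: 50.0
```

```bash
python3 -c "
from h import *
togo(.5912,-.150,.19)
print(ctrl.get_state()['torque'])"
```

```text
t 21.35 pos [ 0.5912 -0.1498  0.0689] y-az -0.0332 z [-4.e-04 -0.e+00 -1.e+00] F [-0.1  0.3 -4.6] w 0.0155 gf 50.00567341223359 q [ 0.72  0.43 -0.63  1.71  0.28  1.1  -0.03]
dp in tool [-2.000e-04 -1.000e-04 -1.211e-01]
[ 0.03057209 -0.20399683  0.0361056 ]
```

Emit:
apply_moves:
  dp:
    - [0, 0, -0.004]
    - [0, 0, -0.008]
    - [0, 0, -0.013]
    - [0, 0, -0.018]
    - [0, 0, -0.02]
    - [0, 0, -0.02]
    - [0, 0, -0.016]
    - [0, 0, -0.011]
    - [0, 0, -0.006]
    - [0, 0, -0.003]
  twist:
    - [0, 0, 0]
    - [0, 0, 0]
    - [0, 0, 0]
    - [0, 0, 0]
    - [0, 0, 0]
    - [0, 0, 0]
    - [0, 0, 0]
    - [0, 0, 0]
    - [0, 0, 0]
    - [0, 0, 0]
  fingers: [1, 1, 1, 1, 1, 1, 1, 1, 1, 1]

```text
time: 22.35
position: [0.5914, -0.1498, 0.1884]
tool_rot: [2.258, 2.184, -0.0]
ft_force: [0.9, 0.3, -5.4]
grip_width: 0.178
grip_force: 50.0
```

Emit:
apply_moves:
  dp:
    - [0, 0, 0]
    - [0, 0, 0]
    - [0, 0, 0]
    - [0, 0, 0]
    - [0, 0, 0]
    - [0, 0, 0]
    - [0, 0, 0]
    - [0, 0, 0]
    - [0, 0, 0]
    - [0, 0, 0]
  twist:
    - [0, 0, 0]
    - [0, 0, 0]
    - [0, 0, 0]
    - [0, 0, 0]
    - [0, 0, 0]
    - [0, 0, 0]
    - [0, 0, 0]
    - [0, 0, 0]
    - [0, 0, 0]
    - [0, 0, 0]
  fingers: [1, 1, 1, 1, 1, 1, 1, 1, 1, 1]

```text
time: 23.35
position: [0.5914, -0.1498, 0.1881]
tool_rot: [2.258, 2.184, -0.0]
ft_force: [-0.4, -0.5, -4.2]
grip_width: 0.182
grip_force: 50.0
```

```bash
python3 - <<'E'
from h import *
togo(.5912,-.150,.19)
s=ctrl.get_state(); M=R.from_rotvec(s['tool_rot']).as_matrix(); p=s['position']
im=get_image('side'); cv2.imwrite('pics/s8.png',im[:,:,::-1])
# carrier frame from tool: x=tool y, y=tool x, z=-tool z; origin 58 mm below grasp point
C=np.c_[M[:,1],M[:,0],-M[:,2]]; o=p-.019*M[:,2]-.058*C[:,2]
print('underside z',o[2])
hsv=cv2.cvtColor(im,cv2.COLOR_RGB2HSV)
def exp(q): return pix('side',o+C@np.array(q))[0]
for nm,lo,hi,q in(('red',(0,150,80),(8,255,255),(-.076,.021,.0475)),('green',(50,120,40),(80,255,255),(.07,0,.05)),('blue',(100,120,80),(115,255,255),(.07,-.024,.05))):
    e=exp(q); m=cv2.inRange(hsv,lo,hi); n,_,st,c=cv2.connectedComponentsWithStats(m)
    d=[(np.hypot(*(c[i]-e)).round(1),c[i].round(1),st[i,2:].tolist()) for i in range(1,n) if st[i,4]>5]
    print(nm,e.round(1),sorted(d,key=lambda t:t[0])[:2])
E
```

```text
t 23.35 pos [ 0.5914 -0.1498  0.1881] y-az -0.0332 z [ 0.e+00 -1.e-04 -1.e+00] F [-0.4 -0.5 -4.2] w 0.0158 gf 50.00578634440899 q [ 0.75  0.32 -0.66  1.58  0.2   1.31  0.02]
dp in tool [-0.0002 -0.0002 -0.0019]
underside z 0.1490720549042751
red [274.3 163.7] [(np.float64(1.7), array([274.2, 162. ]), [6, 3, 16]), (np.float64(118.0), array([253.1, 279.8]), [17, 29, 428])]
green [338.8 163. ] [(np.float64(1.6), array([337.2, 162.9]), [9, 6, 25])]
blue [341.6 167. ] [(np.float64(0.4), array([341.4, 167.4]), [11, 8, 60]), (np.float64(120.6), array([221.5, 177.7]), [6, 3, 12])]
```

The carrier is level with its underside at 149 mm, and the caps sit where predicted to within 2 px. I'll hand it in.

```bash
python3 -c "
from bench import ctrl
print(ctrl.close_job())"
```

```text
the job is handed in; nothing more can be done
None
```

I handed the job in with the loaded carrier held level and still by its handle, its underside about 15 cm above the bench and all five containers in it; the hand-in returned no verdict. At the final check the bottle and the blue and green vials sat where expected; I last saw the canister and white vial standing just before the lift.

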